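# Load the drying box with turning blanks and lock it

### The job

Unlock the drying box by giving the key in its top panel a quarter turn, and swing the panel up until it stands fully open. Stack all the wooden blanks lying on the bench in one square, neatly aligned pile on the little pad inside the box, then swing the panel fully shut and turn the key back to lock it. Leave the glue bottle, the jar and the finial alone.

Things in the scene. Friction and masses are not known exactly. Their poses are not given: they have to be found in the camera images.
- box: fixed grey metal drying box: 260 mm along its x, 240 mm along its y, 90 mm high, walls 8 mm, inner floor 6 mm above the bench; origin at the centre of its underside; position and yaw vary; its +y side is the one away from the robot. The hinge runs along that side's top edge; under the panel's free edge, on the robot's side, a 6 mm lip inside the rim holds the cam
- pad_top (a point): centre of the top of the plywood pad on the box's floor where the pile goes: pad 62 x 62 mm, sides along the box's x and y, its top 14 mm above the bench; it lies at the box's centre. Axes as the box
- panel (a joint): angle of the top panel (rad): 0 shut, 1.57 upright, stop at 1.8; 260 x 240 x 12 mm, 0.5 kg, clear window in the middle. The hinge is stiff (friction 0.9 N m, about 7 N at the handle to lift), so the panel stays wherever it is left. It cannot rise while the latch is locked
- panel_hinge (a point): point on the panel's hinge axis, at box (0, 120, 90) mm; the axis runs along the box's x. Axes of the panel: as the box when shut
- panel_handle (a point): middle of the round steel bar handle, 12 mm thick, 90 mm long, along the box's x, on two posts 80 mm apart, 45 mm above the panel's face; at (50, -215, 57) mm from panel_hinge in the panel's axes, 25 mm from the free edge. The bar can turn between the fingers: pinched from above, the gripper can stay upright all the way
- key (a joint): angle of the key (rad): 0 locked (starts between 0 and 0.12), 1.571 (quarter turn, at its stop) unlocked; it grows clockwise seen from above the shut panel. It takes 0.06 N m and stays where it is left; the cam is clear of the lip from about 1.2 rad on
- key_grip (a point): middle of the flat bow of the key that stays in the lock: 34 mm wide (this point's x), 8 mm thick (its y), 28 mm high (z); 24 mm above the panel's upper face, at (-75, -205, 36) mm from panel_hinge in the panel's axes. Locked, the bow's width is along the box's x; unlocked, along its y
- blank1: square laminated wooden turning blank, 62 x 62 x 15 mm, 45 g, pale wood with two dark strips; all blanks are alike and both faces are the same, either may be up; origin at its centre, z through its thickness, x and y along its sides. Two to four blanks are present, flat on the bench to the right of the box (an absent one reads None)
- blank2: square laminated wooden turning blank, 62 x 62 x 15 mm, 45 g, pale wood with two dark strips; all blanks are alike and both faces are the same, either may be up; origin at its centre, z through its thickness, x and y along its sides. Two to four blanks are present, flat on the bench to the right of the box (an absent one reads None)
- blank3: square laminated wooden turning blank, 62 x 62 x 15 mm, 45 g, pale wood with two dark strips; all blanks are alike and both faces are the same, either may be up; origin at its centre, z through its thickness, x and y along its sides. Two to four blanks are present, flat on the bench to the right of the box (an absent one reads None)
- blank4: square laminated wooden turning blank, 62 x 62 x 15 mm, 45 g, pale wood with two dark strips; all blanks are alike and both faces are the same, either may be up; origin at its centre, z through its thickness, x and y along its sides. Two to four blanks are present, flat on the bench to the right of the box (an absent one reads None)
- glue: bystander, loose: white plastic glue bottle, 60 mm across, 150 mm high; origin at the centre of its underside; leave it where it stands
- jar: bystander, loose: amber glass jar with a blue lid, 68 mm across, 80 mm high; origin at the centre of its underside; leave it where it stands
- finial: bystander, loose: turned wooden finial, 60 mm across, 90 mm high; origin at the centre of its underside; leave it where it stands
Things that resemble listed ones, but are neither listed nor needed, are in the scene too. What is shaped like the blank4 but orange is not meant.

How it is judged:
By the outcome, as a careful person would: the job done as asked, in the order asked, and still so for the second after the job is handed in, with the robot touching nothing.
Of blank1, blank2, blank3, blank4 only 2 to 4 are there at a start; the rules pass over those that are not, and their reading is None.
At some moment in a run one of blank1, blank2, blank3, blank4 may be knocked a few centimetres aside while the robot is not near it.
It also fails if it takes over 210 s, if anything falls off the work surface, if the arm or the gripper's body presses on something with over 40 N, if the wrist force passes 120 N, or if a joint passes its speed limit or range.

### The arm

A 7-joint arm with a two-finger parallel gripper is mounted at the origin on the work surface. World frame = base frame: x ahead of the robot, y to its left, z up, the work surface at z = 0. Lengths are in m, angles in rad, forces in N, time in s.
With the tool pointing down it reaches from about 0.4 to 0.925 m from the base axis. Payload 5.6 kg.
Tool frame: the origin (TCP) lies between the finger pads; the fingertips stand 14 mm ahead of it and the grasp point (between the pads) lies 5 mm behind it; y points along the fingers, x is the direction in which the jaws open and shut, and the axes are right-handed (so a half turn about y gives the same grasp; the last joint's range is limited). The gripper opens to 85 mm and grips with 20 to 120 N. Pads are 22 mm wide; open, the fingers measure 114 mm over their backs; the gripper's body (76 mm by 85 mm) begins 54 mm behind the grasp point. The pads swing forward as they close: fully open they stand 13 mm farther back than shut.
Start: joints at [-1.312, 0.468, -0.012, 1.603, 0.006, 1.071, -0.056], TCP at [0.193, 0.621, 0.245] pointing down, gripper open.
Joint ranges: [-2.53, 2.53], [-0.31, 2.02], [-1.57, 1.55], [0.28, 2.44], [-1.29, 4.43], [0.15, 1.84], [-2.92, 2.92]. Speed limits (rad/s): [2.57, 2.57, 3.14, 3.14, 3.14, 3.14, 3.14].

### API

Orientations are given as a rotation vector (axis times angle).
In Python, from bench import ctrl gives the robot as it stands. The module is installed in compiled form; this text tells all that it offers.
- The arm moves only by the tool servo_tool, never from a script. Its argument "plan" is one flat list of numbers, 6 for each row, row after row: the shift along the world's x, y, z in mm, then the turn, a rotation vector about the world's x, y, z in rad. A call has 1 to 12 rows; each row shifts and turns the commanded pose from where the row before left it; what a row does not reach is not made up. A row lasts 1/12 s, in which the tool goes at most 41.7 mm and 7.16 degrees, less where a joint would pass 70% of its speed; a pose out of reach is approached as far as the arm can. A call is refused whole if a number of a shift passes 41.7 or a number of a turn 0.125, either way. A call with a gripper value outside its range is refused whole. "fingers" is the gripper command: -1 is fully open, 1 is shut, values between are in proportion, set as the call begins (left out, the last holds). The fingers move at their own pace and stop on an object; the grip force is fixed at half the most. Time passes only in rows, so rows that do not move let the fingers close. It gives the time, the measured TCP pose, the force and the opening at its end, in the units of the state.
- ctrl.read_state(): the state, without advancing time (a new reading comes with each control period).
- ctrl.camera(name): name is "scene" or "top" or "wrist"; returns (picture, depth): 420x560x3 uint8, red, green, blue; 420x560 float32, m along the optical axis (not along the pixel's ray), 0 where there is no reading.
- ctrl.get_calibration(name): a dict with "fx", "fy", "cx", "cy" (pixels), "R" (3x3) and "t" (3): a world point X has camera coordinates R X + t. Camera axes: x right, y down, z forward; pixel columns grow to the right and rows downward; lengths in m; the calibration is good to about 2 mm. The wrist camera is an equidistant fisheye: a pixel r from the principal point sees the ray r / f radians off the axis. A picture is of the moment at which its call begins: read the wrist's pose just before it. get_calibration takes no time and is no camera call; for the wrist camera it gives the pose at the moment of the call.
- ctrl.sign_off(): hands the job in, once; it reports no verdict.
The state is a dict: "time_s": time; "q": joint angles; "qvel": joint speeds; "tau": joint torques, N m; "ee_pos": TCP position; "orientation": TCP orientation; "ft_force": force on the tool from outside, world axes, zero at the start; "torque": the same for the moment, N m; "grip_width": finger opening in m.
Only numpy, scipy, OpenCV 4.12 (cv2) and the standard library are available. Lean on these libraries where they do the work, as an engineer would, in place of code of your own. Each camera call takes 0.05 s, during which the arm holds its last target. There are 200 camera calls.

## Working session

There is one attempt and no reset: what is moved stays moved. The work goes in short steps, Python scripts to look and compute and a tool call to move; the robot and the scene stay as the last step left them, time stands still between calls to the robot, and variables do not carry over. Pictures are saved under pics/ and viewed, about 12 in all and at most 16, crops included, and the job is handed in when it is done.

Besides the shell and the picture viewer there is one more tool, called by a JSON object that holds its "api" and its "payload", one argument or row to a line. servo_tool: Moves the arm, as the interface text tells. Its arguments: {"type":"object","properties":{"plan":{"type":"array"},"fingers":{"type":"number"}},"required":["plan"]}

```bash
mkdir -p pics; cat > h.py <<'E'
import numpy as np, cv2
from bench import ctrl
from scipy.spatial.transform import Rotation as Rn
def snap(n,f=None):
    c=ctrl.get_calibration(n); im,d=ctrl.camera(n)
    if f: cv2.imwrite('pics/'+f,im[:,:,::-1])
    return im,d,c
def cloud(d,c):  # world points per pixel (pinhole cams)
    v,u=np.mgrid[:d.shape[0],:d.shape[1]]
    p=np.stack([(u-c['cx'])/c['fx']*d,(v-c['cy'])/c['fy']*d,d],-1)
    return (p-c['t'])@np.array(c['R'])
def plane(uv,z,c,fish=False):
    uv=np.atleast_2d(uv).astype(float); a=(uv[:,0]-c['cx'])/c['fx']; b=(uv[:,1]-c['cy'])/c['fy']
    if fish:
        r=np.hypot(a,b)+1e-12; s=np.sin(r)/r; ray=np.stack([a*s,b*s,np.cos(r)],-1)
    else: ray=np.stack([a,b,np.ones_like(a)],-1)
    R=np.array(c['R']); o=-R.T@np.array(c['t']); w=ray@R
    return o+w*((z-o[2])/w[:,2])[:,None]
def st():
    s=ctrl.read_state(); print('t',round(s['time_s'],2),'p',np.round(np.array(s['ee_pos'])*1000,1),'o',np.round(s['orientation'],3),'F',np.round(s['ft_force'],1),'g',round(s['grip_width']*1000,1)); return s
E
python3 - <<'E'
from h import *
s=st(); print(Rn.from_rotvec(s['orientation']).as_matrix().round(2))
a,d,c=snap('top','top0.png'); b,_,c2=snap('scene','scene0.png')
np.savez('top0.npz',a=a,d=d); print(c,c2)
E
```

```text
t 0.0 p [193.1 620.1 244.3] o [-1.338 -0.983  0.985] F [-0.6  0.1  0.1] g 85.7
[[ 0.3  -0.   -0.95]
 [ 0.95 -0.    0.3 ]
 [-0.   -1.   -0.  ]]
{'fx': 508.4228092769991, 'fy': 508.4228092769991, 'cx': 287.6326762236987, 'cy': 212.45377086945228, 'R': array([[ 5.74516774e-04, -9.99804340e-01, -1.97724827e-02],
       [-9.99088881e-01,  2.69891639e-04, -4.26770966e-02],
       [ 4.26740828e-02,  1.97789863e-02, -9.98893245e-01]]), 't': array([-0.14133085,  0.59532349,  1.33232812])} {'fx': 390.8364390338034, 'fy': 390.8364390338034, 'cx': 282.36373521370797, 'cy': 210.3417734328233, 'R': array([[ 0.28947056,  0.95696332, -0.02068803],
       [ 0.56974573, -0.18962866, -0.79964415],
       [-0.76915317,  0.21968652, -0.60011769]]), 't': array([-0.01043254, -0.27534654,  1.42855062])}
```

View images.

View pics/top0.png

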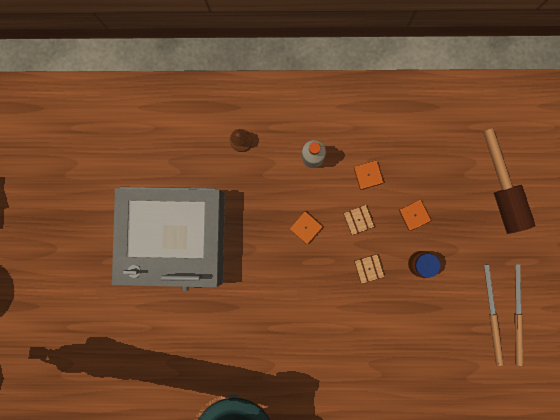

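View pics/scene0.png

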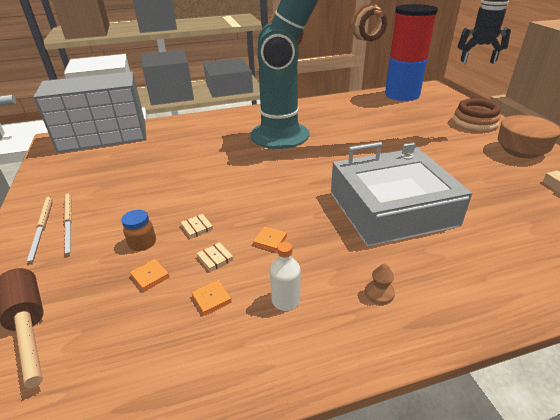

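```bash
cat >> h.py <<'E'
def blanks(im,d,c,zlo=0.004,zhi=0.03,fish=False):
    hsv=cv2.cvtColor(im,cv2.COLOR_RGB2HSV)
    m=cv2.inRange(hsv,(8,30,140),(28,150,255))
    m=cv2.morphologyEx(m,cv2.MORPH_CLOSE,np.ones((7,7)))
    out=[]
    for k in cv2.findContours(m,0,cv2.CHAIN_APPROX_NONE)[0]:
        if cv2.contourArea(k)<150: continue
        P=plane(k[:,0],0.015,c,fish)[:,:2]*1000
        r=cv2.minAreaRect(P.astype(np.float32)); out.append((k[:,0].mean(0).round(),np.round(r[0],1),np.round(r[1],1),round(r[2],1)))
    return out
E
python3 - <<'E'
from h import *
f=np.load('top0.npz'); a,d=f['a'],f['d']; c=ctrl.get_calibration('top')
P=cloud(d,c); z=P[:,:,2]
m=((np.abs(z-0.102)<0.006)).astype(np.uint8); m[:, 240:]=0
m=cv2.morphologyEx(m,cv2.MORPH_OPEN,np.ones((5,5)))
k=max(cv2.findContours(m,0,cv2.CHAIN_APPROX_NONE)[0],key=cv2.contourArea)
r=cv2.minAreaRect((plane(k[:,0],0.102,c)[:,:2]*1000).astype(np.float32)); print('box',r, np.median(z[m>0]))
h=(z>0.135)&(z<0.16)&(np.arange(560)[None]<240)&(np.arange(560)[None]>150); print('handle',np.median(P[h],0),h.sum()); 
k=(z>0.112)&(z<0.15)&(np.arange(560)[None]<150)&(np.arange(560)[None]>100)
print('key',P[k].mean(0),k.sum(),P[k].min(0),P[k].max(0))
for b in blanks(a,d,c): print(b)
print('bench z',np.median(z[300:320,300:400]))
crop=np.hstack([cv2.resize(a[150:290,290:440],None,fx=2.6,fy=2.6,interpolation=2),cv2.resize(a[180:292,105:225],None,fx=3.25,fy=3.25,interpolation=2)])
cv2.imwrite('pics/crop0.png',crop[:,:,::-1]); print(crop.shape)
E
```

```text
box ((530.9202270507812, 159.66053771972656), (260.3977355957031, 239.8882598876953), 88.97837829589844) 0.10143564405583574
handle [0.43466041 0.1115399  0.15104717] 198
key [0.44820255 0.23404485 0.13343145] 70 [0.44066855 0.21817385 0.11309174] [0.45285304 0.25337879 0.14433254]
(array([497., 340.]), array([ 265. , -682.4]), array([129.6,  13.4]), 6.7)
(array([520., 335.]), array([ 279.4, -740. ]), array([156.3,  13.6]), 0.1)
(array([369., 269.]), array([ 448.2, -354.1]), array([60.8, 60.7]), 16.8)
(array([140., 250.]), array([501.3, 250. ]), array([42.2, 61.1]), 0.1)
(array([358., 219.]), array([ 576.7, -327.2]), array([60.2, 60.5]), 20.6)
(array([165., 230.]), array([551.6, 179.6]), array([199.4, 148. ]), 90.0)
(array([498., 159.]), array([ 737.1, -693.8]), array([162. ,  19.9]), 16.9)
bench z -0.0010419018801086837
(364, 780, 3)
```

View pics/crop0.png

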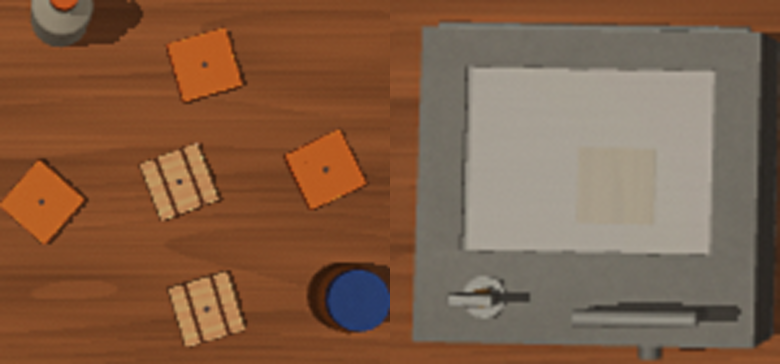

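Two pale, dark-striped blanks fit, at (360,220) and (370,268). The three orange squares at (306,228), (369,175) and (415,215) do not. The handle and key positions agree with the box pose (531,160, yaw -91°) to within 2 mm. I'm moving above the key.

{"api": "servo_tool", "payload": {
  "plan": [21,-32,0,0,0,-0.11,21,-32,0,0,0,-0.11,21,-32,0,0,0,-0.11,21,-32,0,0,0,-0.11,21,-32,0,0,0,-0.11,21,-32,0,0,0,-0.11,21,-32,0,0,0,-0.11,21,-32,-4,0,0,-0.11,21,-32,-6,0,0,-0.11,21,-32,-8,0,0,-0.11,21,-32,-10,0,0,-0.11,22,-32,-10,0,0,-0.11],
  "fingers": -0.3
}}

```text
time_s: 1.1
ee_pos: [0.4467, 0.235, 0.207]
orientation: [-1.57, 0.044, -0.044]
ft_force: [1.1, 0.3, 0.3]
grip_width: 0.0554
```

```bash
cat >> h.py <<'E'
def jaw(s):
    X=Rn.from_rotvec(s['orientation']).as_matrix()[:,0]; return np.degrees(np.arctan2(X[1],X[0]))
E
python3 - <<'E'
from h import *
s=st(); print(jaw(s), np.round(s['q'],2))
a,d,c=snap('wrist','w1.png'); np.savez('w1.npz',a=a,d=d)
print(c)
E
```

```text
t 1.1 p [446.7 235.  207. ] o [-1.57   0.044 -0.044] F [1.1 0.3 0.3] g 55.4
-3.2141259749874025 [-0.89  0.28  0.4   2.01 -0.14  0.88 -0.47]
{'fx': 325.19226210127806, 'fy': 325.19226210127806, 'cx': 284.6440596626246, 'cy': 208.51311065323216, 'R': array([[ 0.99841093, -0.05634373,  0.00100121],
       [-0.0540368 , -0.95218899,  0.30069279],
       [-0.01598882, -0.30026907, -0.95372053]]), 't': array([-0.43276222,  0.22038227,  0.42071799])}
```

View pics/w1.png

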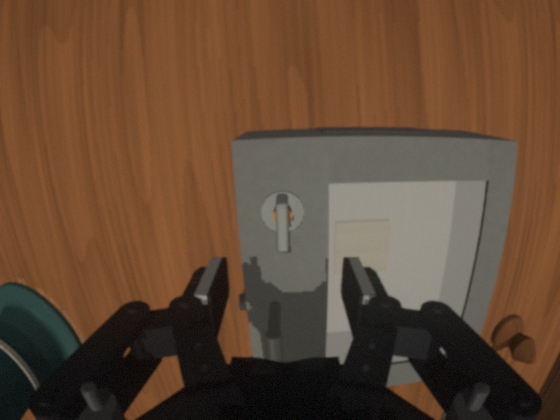

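The wrist view shows the key bow from (282,204) to (283,250), between the fingertips and slightly ahead of them. I'm casting those pixels onto the bow's top plane.

```bash
python3 - <<'E'
from h import *
f=np.load('w1.npz'); a=f['a']; c=ctrl.get_calibration('wrist')
g=cv2.cvtColor(a,cv2.COLOR_RGB2GRAY)
for v in (208,225,235,245,250,254): print(v,g[v,268:300])
for z in (.126,.14): print(z,plane([[283,204],[283.5,250]],z,c,True).round(4))
print(plane([[234,140],[517,140]],.102,c,True).round(4))
E
```

```text
208 [126 126 125 127 127 114  97  90 104 116 125 128 126 130 128 126 125 115
 103  86  69  65  85 109 121 127 126 126 124 125 126 125]
225 [125 128 127 126 127 127 124 119 107 109 120 127 131 131 132 133 129 124
 113  99  87  84  86 103 119 128 126 125 121 117 108 108]
235 [104 102 103 103 104 103 102  99  95 104 118 126 131 132 132 132 129 127
 116 101  83  78  93 102 103 102 104 101 104 105 104 105]
245 [102 102 102 103 102 104 103  99  97 104 116 125 130 130 132 131 130 126
 119 104  85  77  89  99 101 104 103 102 103 102 102 102]
250 [101  99 101 102 103 103 103 104 100 100 106 116 121 121 121 120 119 114
 109  95  78  71  79  93 103 105 103 105 105 105 104 104]
254 [100 101 100 103 103 102 104 107 102 102 103 101 100 101 101 102 101 100
 100 101 102 101 103 104 103 103 102 103 105 105 105 104]
0.126 [[0.4503 0.2409 0.126 ]
 [0.4482 0.2072 0.126 ]]
0.14 [[0.4507 0.2452 0.14  ]
 [0.4487 0.2137 0.14  ]]
[[0.4182 0.2839 0.102 ]
 [0.6534 0.277  0.102 ]]
```

```bash
cat >> h.py <<'E'
def fcloud(d,c):
    v,u=np.mgrid[:d.shape[0],:d.shape[1]]
    a=(u-c['cx'])/c['fx']; b=(v-c['cy'])/c['fy']; r=np.hypot(a,b)+1e-12; s=np.tan(r)/r
    return (np.stack([a*s*d,b*s*d,d],-1)-c['t'])@np.array(c['R'])
E
python3 - <<'E'
from h import *
f=np.load('w1.npz'); c=ctrl.get_calibration('wrist'); P=fcloud(f['d'],c)*1000
for u,v in [(250,150),(320,150),(400,150),(480,150),(250,250),(310,250),(282,210),(282,230),(282,248),(282,199),(100,100),(100,300),(450,60),(240,145),(238,143),(235,141)]: print(u,v,P[v,u].round(1))
k=(P[...,2]>130)&(P[...,2]<150); k[:180]=0;k[260:]=0; k[:,:265]=0;k[:,300:]=0; Q=P[k]; print(k.sum(),Q.min(0),Q.max(0),np.median(Q,0))
t=np.load('top0.npz'); T=cloud(t['d'],ctrl.get_calibration('top'))*1000
for v in (265,268,270,271,272,274,276): print(v,[tuple(T[v,u].round(0).astype(int)) for u in range(120,150,4)])
E
```

```text
250 150 [428.9 275.5 100.5]
320 150 [479.3 271.9 100.7]
400 150 [540.2 269.2 100.7]
480 150 [613.8 267.9  99.9]
250 250 [420.7 196.7  99.9]
310 250 [468.1 194.4 102.2]
282 210 [449.7 241.  139.1]
282 230 [448.7 227.4 138.7]
282 248 [447.8 214.8 139.1]
282 199 [450. 245. 128.]
100 100 [248.8 340.2  -3.6]
100 300 [181.6  81.6  -1. ]
450 60 [642.  354.6  -1.4]
240 145 [421.9 279.7 100. ]
238 143 [420.7 281.4 100.8]
235 141 [418.5 282.9  99.7]
622 [444.14830632 211.74241603 130.13051934] [453.11041569 245.4368477  139.76740211] [448.7272492  229.8306578  138.03462743]
265 [(np.int64(462), np.int64(271), np.int64(102)), (np.int64(462), np.int64(261), np.int64(101)), (np.int64(462), np.int64(251), np.int64(103)), (np.int64(538), np.int64(-168), np.int64(1353)), (np.int64(462), np.int64(230), np.int64(105)), (np.int64(462), np.int64(222), np.int64(98)), (np.int64(462), np.int64(211), np.int64(103)), (np.int64(462), np.int64(202), np.int64(100))]
268 [(np.int64(454), np.int64(271), np.int64(100)), (np.int64(454), np.int64(261), np.int64(102)), (np.int64(455), np.int64(250), np.int64(105)), (
[... 1428 characters left out ...]
nt64(440), np.int64(261), np.int64(101)), (np.int64(439), np.int64(252), np.int64(98)), (np.int64(441), np.int64(237), np.int64(115)), (np.int64(440), np.int64(230), np.int64(105)), (np.int64(439), np.int64(222), np.int64(99)), (np.int64(439), np.int64(212), np.int64(99)), (np.int64(440), np.int64(201), np.int64(102))]
276 [(np.int64(435), np.int64(271), np.int64(101)), (np.int64(435), np.int64(261), np.int64(100)), (np.int64(435), np.int64(251), np.int64(100)), (np.int64(435), np.int64(240), np.int64(103)), (np.int64(435), np.int64(229), np.int64(107)), (np.int64(435), np.int64(220), np.int64(104)), (np.int64(435), np.int64(210), np.int64(104)), (np.int64(434), np.int64(202), np.int64(98))]
```

```bash
python3 - <<'E'
from h import *
f=np.load('w1.npz'); c=ctrl.get_calibration('wrist'); P=fcloud(f['d'],c)*1000
z=P[...,2]
for lo,hi in ((190,196),(196,202),(202,210),(185,190),(210,220)):
  for n,m in (('L',P[...,0]<447),('R',P[...,0]>447)):
    Q=P[(z>lo)&(z<hi)&m&(abs(P[...,0]-447)<60)&(abs(P[...,1]-235)<40)]
    if len(Q): print(lo,n,len(Q),Q.min(0).round(1),Q.max(0).round(1))
E
```

```text
190 L 4 [421.9 220.4 195.2] [422.9 237.2 195.9]
190 R 3 [477.8 218.4 195.1] [478.3 226.4 195.2]
196 L 132 [413.4 217.8 196. ] [423.4 240.7 202. ]
196 R 134 [477.1 214.  196.2] [489.8 236.2 202. ]
202 L 345 [409.4 217.7 202. ] [423.6 240.9 209.9]
202 R 334 [477.1 213.3 202. ] [492.2 236.4 210. ]
210 L 519 [408.9 217.3 210. ] [423.7 240.8 220. ]
210 R 514 [476.9 213.4 210. ] [492.1 236.6 220. ]
```

The wrist camera has a steady offset of about (+3.5, -8) mm: the midpoint of the fingertips shows the same shift against the TCP. Once corrected, both views put the key at about (446.5,236.5). I'm descending.

{"api": "servo_tool", "payload": {
  "plan": [0,1.5,-10,0,0,0,0,0,-10,0,0,0,0,0,-10,0,0,0,0,0,-10,0,0,0,0,0,-10,0,0,0,0,0,-10,0,0,0,0,0,-10,0,0,0,0,0,-8,0,0,0,0,0,0,0,0,0]
}}

```text
time_s: 1.9
ee_pos: [0.4452, 0.2377, 0.1274]
orientation: [-1.572, 0.042, -0.038]
ft_force: [0.1, 1.2, 1.1]
grip_width: 0.0555
```

{"api": "servo_tool", "payload": {
  "plan": [0,0,0,0,0,0,0,0,0,0,0,0,0,0,0,0,0,0,0,0,0,0,0,0,0,0,0,0,0,0,0,0,0,0,0,0],
  "fingers": 1
}}

```text
time_s: 2.4
ee_pos: [0.4453, 0.2384, 0.1299]
orientation: [-1.57, 0.041, -0.038]
ft_force: [-3.0, -0.7, 5.9]
grip_width: 0.007
```

{"api": "servo_tool", "payload": {
  "plan": [0,0,1,0,0,-0.12,0,0,0,0,0,-0.12,0,0,0,0,0,-0.12,0,0,0,0,0,-0.12,0,0,0,0,0,-0.12,0,0,0,0,0,-0.12,0,0,0,0,0,-0.12,0,0,0,0,0,-0.12,0,0,0,0,0,-0.12,0,0,0,0,0,-0.12,0,0,0,0,0,-0.12,0,0,0,0,0,-0.12]
}}

```text
time_s: 3.4
ee_pos: [0.4468, 0.2368, 0.1304]
orientation: [-1.243, 1.153, -1.157]
ft_force: [2.6, -4.1, -4.0]
grip_width: 0.007
```

```bash
python3 - <<'E'
from h import *
s=st(); print(jaw(s), np.round(s['torque'],2), np.round(s['q'],2))
E
```

```text
t 3.4 p [446.8 236.8 130.4] o [-1.243  1.153 -1.157] F [ 2.6 -4.1 -4. ] g 7.0
-85.79560094680133 [-0.81 -0.49  0.04] [-1.14  0.46  0.72  2.08 -0.44  0.75 -1.63]
```

{"api": "servo_tool", "payload": {
  "plan": [0,0,0,0,0,-0.06,0,0,0,0,0,-0.06,0,0,0,0,0,0,0,0,0,0,0,0]
}}

```text
time_s: 3.73
ee_pos: [0.4468, 0.2367, 0.1303]
orientation: [-1.192, 1.235, -1.239]
ft_force: [2.2, -5.1, -2.2]
grip_width: 0.0072
```

```bash
python3 - <<'E'
from h import *
s=st(); print(jaw(s), np.round(s['torque'],2))
E
```

```text
t 3.73 p [446.8 236.7 130.3] o [-1.192  1.235 -1.239] F [ 2.2 -5.1 -2.2] g 7.2
-92.18246092029153 [-1.12 -0.5   0.46]
```

The torque rose to 0.46 N m at 92°, so the key is at its stop. I'm releasing it and going to the handle.

{"api": "servo_tool", "payload": {
  "plan": [0,0,0,0,0,0,0,0,0,0,0,0,0,0,0,0,0,0,0,0,10,0,0,0,0,0,20,0,0,0,0,0,25,0,0,0,0,0,20,0,0,0,0,0,0,0,0,0.12,0,0,0,0,0,0.12],
  "fingers": 0
}}

```text
time_s: 4.48
ee_pos: [0.447, 0.239, 0.2075]
orientation: [-1.296, 1.055, -1.056]
ft_force: [0.6, 1.1, -0.1]
grip_width: 0.0429
```

{"api": "servo_tool", "payload": {
  "plan": [-1,-11,0,0,0,0.11,-1,-11,0,0,0,0.11,-1,-11,0,0,0,0.11,-1,-11,0,0,0,0.11,-1,-11,0,0,0,0.11,-1,-11,0,0,0,0.11,-1,-11,0,0,0,0.11,-1,-11,0,0,0,0.11,-1,-11,0,0,0,0.11,-1,-11,0,0,0,0.11,-1,-11,0,0,0,0.11,-1,-4,0,0,0,0.11]
}}

```text
time_s: 5.48
ee_pos: [0.4344, 0.1117, 0.2062]
orientation: [-1.57, 0.037, -0.038]
ft_force: [0.4, -0.3, -0.5]
grip_width: 0.0428
```

```bash
python3 - <<'E'
from h import *
s=st(); print(jaw(s), np.round(s['torque'],2))
a,d,c=snap('wrist','w2.png'); P=fcloud(d,c)*1000
k=(P[...,2]>143)&(P[...,2]<160)&(abs(P[...,0]-435)<40)&(abs(P[...,1]-111)<70); Q=P[k]; print(len(Q),np.median(Q,0),Q.min(0),Q.max(0))
E
```

```text
t 5.48 p [434.4 111.7 206.2] o [-1.57   0.037 -0.038] F [ 0.4 -0.3 -0.5] g 42.8
-2.7112034887350447 [ 0.05 -0.01  0.01]
2668 [432.98140625 118.14078257 152.18064973] [426.09223367  66.23120112 143.70703927] [439.55987947 157.23938465 154.78218517]
```

View pics/w2.png

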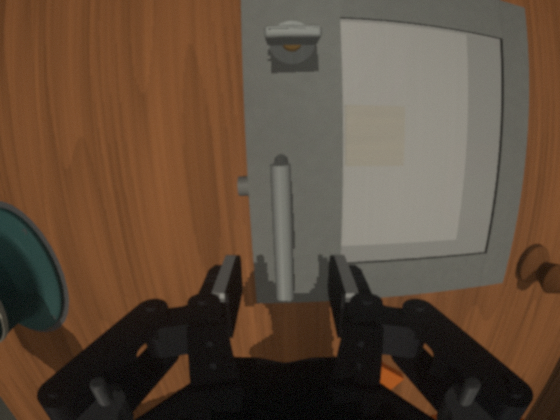

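The key (292,33) now stands at a right angle to its first position. The bar runs from (281,160) to (285,298), between the fingers. I'm descending and pinching it.

{"api": "servo_tool", "payload": {
  "plan": [0,0,-13,0,0,0,0,0,-13,0,0,0,0,0,-13,0,0,0,0,0,-13,0,0,0,0,0,-13,0,0,0,0,0,0,0,0,0]
}}

```text
time_s: 6.03
ee_pos: [0.4331, 0.1132, 0.1391]
orientation: [-1.572, 0.044, -0.039]
ft_force: [-0.8, -0.8, 0.0]
grip_width: 0.0427
```

{"api": "servo_tool", "payload": {
  "plan": [0,0,0,0,0,0,0,0,0,0,0,0,0,0,0,0,0,0,0,0,0,0,0,0,0,0,0,0,0,0],
  "fingers": 1
}}

```text
time_s: 6.45
ee_pos: [0.433, 0.1135, 0.141]
orientation: [-1.57, 0.041, -0.037]
ft_force: [-4.9, 1.1, 5.4]
grip_width: 0.0104
```

```bash
cat > arc.py <<'E'
# increments of the bar path in world mm, hinge from box pose; prints rows
import numpy as np,sys
a0,a1,n=map(float,sys.argv[1:4]); th=np.linspace(a0,a1,int(n)+1)
y=-215*np.cos(th)+57*np.sin(th); z=215*np.sin(th)+57*np.cos(th)
P=np.stack([y*1.0,-0.018*y,z],-1); print(np.diff(P,axis=0).round(1).tolist(), (P+[650.9-.9,157.5-50,90])[-1].round(1))
E
python3 arc.py 0 0.3 12;python3 arc.py 0.3 1.0 12; python3 arc.py 1.0 1.8 12
```

```text
[[1.5, -0.0, 5.4], [1.6, -0.0, 5.3], [1.8, -0.0, 5.3], [1.9, -0.0, 5.2], [2.0, -0.0, 5.2], [2.1, -0.0, 5.1], [2.3, -0.0, 5.1], [2.4, -0.0, 5.0], [2.5, -0.0, 5.0], [2.6, -0.0, 4.9], [2.8, -0.0, 4.8], [2.9, -0.1, 4.8]] [461.4 110.9 208. ]
[[7.2, -0.1, 10.8], [7.8, -0.1, 10.4], [8.4, -0.2, 9.9], [9.0, -0.2, 9.4], [9.5, -0.2, 8.8], [10.0, -0.2, 8.3], [10.5, -0.2, 7.7], [10.9, -0.2, 7.0], [11.3, -0.2, 6.4], [11.6, -0.2, 5.7], [12.0, -0.2, 5.0], [12.2, -0.2, 4.3]] [581.8 108.7 301.7]
[[14.3, -0.3, 4.1], [14.5, -0.3, 3.1], [14.7, -0.3, 2.1], [14.8, -0.3, 1.2], [14.8, -0.3, 0.2], [14.8, -0.3, -0.8], [14.7, -0.3, -1.8], [14.6, -0.3, -2.8], [14.3, -0.3, -3.7], [14.1, -0.3, -4.7], [13.7, -0.2, -5.6], [13.3, -0.2, -6.5]] [754.4 105.6 286.4]
```

{"api": "servo_tool", "payload": {
  "plan": [1.5,0,5.4,0,0,0,1.6,0,5.3,0,0,0,1.8,0,5.3,0,0,0,1.9,0,5.2,0,0,0,2.0,0,5.2,0,0,0,2.1,0,5.1,0,0,0,2.3,0,5.1,0,0,0,2.4,0,5.0,0,0,0,2.5,0,5.0,0,0,0,2.6,0,4.9,0,0,0,2.8,0,4.8,0,0,0,2.9,0,4.8,0,0,0]
}}

```text
time_s: 7.45
ee_pos: [0.458, 0.1131, 0.2011]
orientation: [-1.571, 0.045, -0.035]
ft_force: [-9.0, 2.6, -4.4]
grip_width: 0.0099
```

```bash
python3 - <<'E'
from h import *
s=st(); print(jaw(s), np.round(s['torque'],2))
E
```

```text
t 7.45 p [458.  113.1 201.1] o [-1.571  0.045 -0.035] F [-9.   2.6 -4.4] g 9.9
-2.8924172022239403 [0.44 2.01 0.34]
```

{"api": "servo_tool", "payload": {
  "plan": [7.2,-0.1,10.8,0,0,0,7.8,-0.1,10.4,0,0,0,8.4,-0.2,9.9,0,0,0,9.0,-0.2,9.4,0,0,0,9.5,-0.2,8.8,0,0,0,10.0,-0.2,8.3,0,0,0,10.5,-0.2,7.7,0,0,0,10.9,-0.2,7.0,0,0,0,11.3,-0.2,6.4,0,0,0,11.6,-0.2,5.7,0,0,0,12.0,-0.2,5.0,0,0,0,12.2,-0.2,4.3,0,0,0]
}}

```text
time_s: 8.45
ee_pos: [0.5806, 0.1111, 0.2997]
orientation: [-1.567, 0.041, -0.039]
ft_force: [-13.6, 0.8, 17.9]
grip_width: 0.0101
```

{"api": "servo_tool", "payload": {
  "plan": [14.3,-0.3,4.1,0,0,0,14.5,-0.3,3.1,0,0,0,14.7,-0.3,2.1,0,0,0,14.8,-0.3,1.2,0,0,0,14.8,-0.3,0.2,0,0,0,14.8,-0.3,-0.8,0,0,0,14.7,-0.3,-1.8,0,0,0,14.6,-0.3,-2.8,0,0,0,14.3,-0.3,-3.7,0,0,0]
}}

```text
time_s: 9.2
ee_pos: [0.7142, 0.1087, 0.3003]
orientation: [-1.569, 0.036, -0.043]
ft_force: [-4.4, 1.9, 4.8]
grip_width: 0.01
```

```bash
python3 - <<'E'
from h import *
s=st(); print(jaw(s), np.round(s['torque'],2), np.round(s['q'],2))
E
```

```text
t 9.2 p [714.2 108.7 300.3] o [-1.569  0.036 -0.043] F [-4.4  1.9  4.8] g 10.0
-2.8678227356415853 [0.38 1.12 0.41] [-0.57  0.6   0.6   1.37 -0.34  1.27 -0.  ]
```

{"api": "servo_tool", "payload": {
  "plan": [7,0,-2.3,0,0,0,7,0,-2.4,0,0,0,7,0,-2.8,0,0,0,6.7,0,-2.8,0,0,0,6.7,0,-3.2,0,0,0,0,0,0,0,0,0]
}}

```text
time_s: 9.7
ee_pos: [0.7491, 0.1082, 0.285]
orientation: [-1.571, 0.036, -0.043]
ft_force: [1.5, 2.3, 2.2]
grip_width: 0.0097
```

{"api": "servo_tool", "payload": {
  "plan": [5,0,-2.5,0,0,0,3,0,-1.5,0,0,0,0,0,0,0,0,0]
}}

```text
time_s: 9.95
ee_pos: [0.7525, 0.1081, 0.2832]
orientation: [-1.57, 0.044, -0.035]
ft_force: [-17.4, 0.4, 18.6]
grip_width: 0.0098
```

{"api": "servo_tool", "payload": {
  "plan": [-3,0,0,0,0,0,0,0,0,0,0,0,0,0,0,0,0,0,0,0,10,0,0,0,0,0,20,0,0,0,0,0,25,0,0,0,0,0,25,0,0,0],
  "fingers": 0.45
}}

```text
time_s: 10.53
ee_pos: [0.7523, 0.1075, 0.3601]
orientation: [-1.572, 0.041, -0.042]
ft_force: [0.3, -0.6, 0.4]
grip_width: 0.0238
```

{"api": "servo_tool", "payload": {
  "plan": [-24,-33,0,0,0,0,-24,-33,0,0,0,0,-24,-33,0,0,0,0,-24,-33,0,0,0,0,-24,-33,0,0,0,0,-24,-33,0,0,0,0,-24,-33,0,0,0,0,-24,-33,0,0,0,0,-24,-33,0,0,0,0,-24,-33,0,0,0,0],
  "fingers": -1
}}

```text
time_s: 11.37
ee_pos: [0.5108, -0.2242, 0.36]
orientation: [-1.572, 0.04, -0.043]
ft_force: [1.1, -1.5, -0.1]
grip_width: 0.0852
```

```bash
python3 - <<'E'
from h import *
s=st(); print(jaw(s), np.round(s['q'],2))
a,d,c=snap('top','top1.png')
for b in blanks(a,d,c):
    if 50<b[2][0]<70 and 50<b[2][1]<70: print(b)
P=cloud(d,c)*1000; m=(P[...,2]>200)&(P[...,2]<420); m[:,250:]=0; print(m.sum(),np.median(P[m],0), P[m].max(0))
E
```

```text
t 11.37 p [ 510.8 -224.2  360. ] o [-1.572  0.04  -0.043] F [ 1.1 -1.5 -0.1] g 85.2
-3.0185469889073517 [-0.27  0.24  0.75  1.73 -0.17  1.24  0.47]
(array([174., 237.]), array([530.4, 160.3]), array([63.9, 61.1]), 0.5)
(array([359., 218.]), array([ 577.3, -327. ]), array([61.4, 62.4]), 18.5)
3410 [695.4476785  145.87961517 293.48488859] [756.79582642 287.44607203 328.85096254]
```

View pics/top1.png

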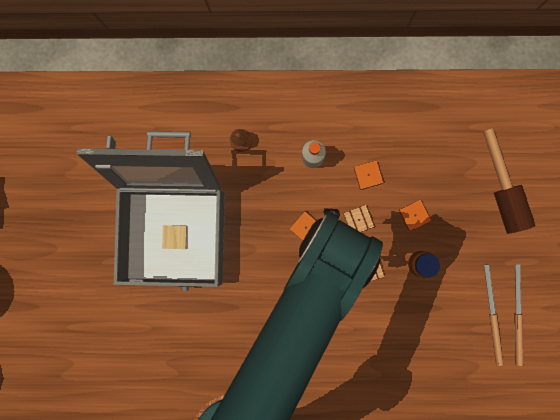

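The top view shows the panel standing open at (150,165), the pad at (174,237) with its centre at (530.4,160.3), and blank B at (359,218). I'm going above blank B.

{"api": "servo_tool", "payload": {
  "plan": [7,-11,-20,0,0,0.04,7,-11,-20,0,0,0.04,7,-11,-24,0,0,0.04,7,-11,-24,0,0,0.04,7,-11,-24,0,0,0.04,7,-11,-24,0,0,0.04,7,-11,-24,0,0,0.04,7,-11,-20,0,0,0.04,7,-11,-20,0,0,0.04,3,-4,-20,0,0,0.03,0,0,0,0,0,0]
}}

```text
time_s: 12.33
ee_pos: [0.5764, -0.3255, 0.1353]
orientation: [-1.553, -0.261, 0.269]
ft_force: [-1.4, 0.5, -1.4]
grip_width: 0.0854
```

```bash
cat >> h.py <<'E'
def wristblank(zt,zf=None):
    """blank top at height zt (mm): centre/angle in wrist cam, and finger midpoint in same cam, TCP"""
    s=st(); j=np.radians(jaw(s)); tc=np.array(s['ee_pos'])*1000
    a,d,c=snap('wrist'); cv2.imwrite('pics/_w.png',a[:,:,::-1]); P=fcloud(d,c)*1000
    z=P[...,2]; ex=np.array([np.cos(j),np.sin(j)]); ey=np.array([-np.sin(j),np.cos(j)])
    rel=P[...,:2]-tc[:2]; X=rel@ex; Y=rel@ey
    F=(z>tc[2]-10)&(z<tc[2]+12)&(abs(X)<62)&(abs(Y)<45)
    L,R=F&(X<0),F&(X>0)
    mx=(X[L].max()+X[R].min())/2; my=(np.percentile(Y[F],1)+np.percentile(Y[F],99))/2
    hsv=cv2.cvtColor(a,cv2.COLOR_RGB2HSV); m=cv2.inRange(hsv,(8,30,110),(28,165,255))
    m=cv2.morphologyEx(m,cv2.MORPH_CLOSE,np.ones((15,15))); m=cv2.morphologyEx(m,cv2.MORPH_OPEN,np.ones((9,9)))
    print('finger mid (tool x,y off)',round(mx,1),round(my,1),'jaw',round(np.degrees(j),1))
    for k in cv2.findContours(m,0,cv2.CHAIN_APPROX_NONE)[0]:
        if cv2.contourArea(k)<1500: continue
        Q=plane(k[:,0],zt/1000,c,True)[:,:2]*1000; r=cv2.minAreaRect(Q.astype(np.float32))
        ctr=np.array(r[0]); cc=ctr-mx*ex-my*ey
        zz=np.median(z[cv2.drawContours(np.zeros_like(m),[k],-1,1,-1)>0])
        print('px',k[:,0].mean(0).round(),'raw',ctr.round(1),'corr',cc.round(1),'size',np.round(r[1],1),'ang',round(r[2],1),'z',round(float(zz),1))
E
python3 -c "
from h import *
wristblank(15)"
```

```text
t 12.33 p [ 576.4 -325.5  135.3] o [-1.553 -0.261  0.269] F [-1.4  0.5 -1.4] g 85.4
finger mid (tool x,y off) -0.1 0.6 jaw 19.3
px [129. 399.] raw [ 473.2 -649.4] corr [ 473.5 -650. ] size [158.7  54.2] ang 78.6 z -0.0
px [440. 398.] raw [ 854.7 -511.9] corr [ 855.  -512.5] size [ 54.7 160.1] ang 49.3 z 0.2
px [ 26. 302.] raw [ 308.2 -652.8] corr [ 308.5 -653.3] size [450.  150.4] ang 78.2 z -0.2
px [327. 159.] raw [ 601.8 -304.1] corr [ 602.1 -304.7] size [669.2 407.8] ang 17.5 z -0.1
```

View pics/_w.png

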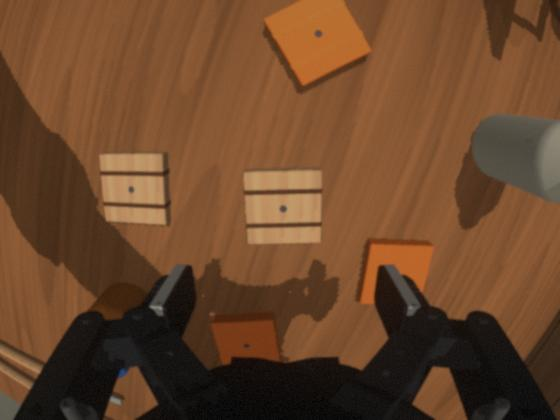

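The picture shows blank B centred on its dot (283,209) and squared to the jaws. Blank A is at (133,188), the oranges at (318,35), (398,270) and (246,340).

```bash
sed -i 's/(8,30,110),(28,165,255)/(8,30,150),(28,125,255)/' h.py; python3 - <<'E'
from h import *
wristblank(15); c=ctrl.get_calibration('wrist')
q=plane([[244,170],[322,169],[321,243],[247,245],[283,209],[131,189]],.015,c,True)[:,:2]*1000; print(q.round(1),q[:4].mean(0)); e=q[1]-q[0]; print(np.degrees(np.arctan2(e[1],e[0])),np.linalg.norm(e)); e=q[2]-q[1]; print(np.degrees(np.arctan2(e[1],e[0])),np.linalg.norm(e))
E
```

```text
t 12.38 p [ 577.  -325.3  137.3] o [-1.554 -0.261  0.267] F [-0.1 -0.4  0.4] g 85.9
finger mid (tool x,y off) -0.1 0.5 jaw 19.3
px [282. 205.] raw [ 574.7 -326.8] corr [ 574.9 -327.2] size [60.1 61. ] ang 20.4 z 14.8
px [133. 187.] raw [ 447.  -353.5] corr [ 447.3 -354. ] size [60.2 60.8] ang 16.9 z 14.7
[[ 537.5 -308.4]
 [ 595.5 -287.2]
 [ 617.7 -346.7]
 [ 559.  -369.3]
 [ 577.3 -328.8]
 [ 447.3 -355.1]] [ 577.41308326 -327.90747691]
20.022444232482073 61.74601189113204
-69.51280046336078 63.50052025200332
```

{"api": "servo_tool", "payload": {
  "plan": [-0.5,-2,-15,0,0,0.015,0,0,-15,0,0,0,0,0,-15,0,0,0,0,0,-15,0,0,0,0,0,-15,0,0,0,0,0,-15,0,0,0,0,0,-12,0,0,0,0,0,-10,0,0,0,0,0,-8,0,0,0,0,0,-4,0,0,0,0,0,0,0,0,0]
}}

```text
time_s: 13.35
ee_pos: [0.577, -0.3267, 0.0142]
orientation: [-1.552, -0.277, 0.278]
ft_force: [-0.3, -0.1, 0.6]
grip_width: 0.0856
```

{"api": "servo_tool", "payload": {
  "plan": [0,0,0,0,0,0,0,0,0,0,0,0,0,0,0,0,0,0,0,0,0,0,0,0,0,0,0,0,0,0],
  "fingers": 1
}}

```text
time_s: 13.77
ee_pos: [0.5783, -0.3274, 0.0166]
orientation: [-1.554, -0.279, 0.276]
ft_force: [-0.3, 0.6, 6.5]
grip_width: 0.0596
```

{"api": "servo_tool", "payload": {
  "plan": [0,0,15,0,0,0,0,0,30,0,0,0,0,0,40,0,0,0,0,0,40,0,0,0,0,0,30,0,0,0]
}}

```text
time_s: 14.18
ee_pos: [0.5778, -0.3273, 0.1742]
orientation: [-1.555, -0.279, 0.276]
ft_force: [1.6, -0.6, -0.8]
grip_width: 0.06
```

{"api": "servo_tool", "payload": {
  "plan": [-4,39,0,0,0,-0.031,-4,41,0,0,0,-0.031,-4,41,0,0,0,-0.031,-4,41,0,0,0,-0.031,-4,41,0,0,0,-0.031,-4,41,0,0,0,-0.031,-4,41,0,0,0,-0.031,-4,41,0,0,0,-0.031,-4,41,0,0,0,-0.031,-4,41,0,0,0,-0.031,-4,40,0,0,0,-0.031,-3,39,0,0,0,-0.031]
}}

```text
time_s: 15.18
ee_pos: [0.5295, 0.1625, 0.1711]
orientation: [-1.57, 0.015, -0.015]
ft_force: [0.9, 0.3, -1.6]
grip_width: 0.0599
```

```bash
python3 - <<'E'
from h import *
s=st(); print(jaw(s), np.round(s['q'],2))
E
```

```text
t 15.18 p [529.5 162.5 171.1] o [-1.57   0.015 -0.015] F [ 0.9  0.3 -1.6] g 59.9
-1.0980365159530985 [-0.86  0.45  0.64  1.94 -0.35  0.87 -0.06]
```

{"api": "servo_tool", "payload": {
  "plan": [1,-1.5,-15,0,0,0,0,0,-22,0,0,0,0,0,-25,0,0,0,0,0,-25,0,0,0,0,0,-20,0,0,0,0,0,-15,0,0,0,0,0,0,0,0,0,0,0,0,0,0,0,0,0,0,0,0,0]
}}

```text
time_s: 15.93
ee_pos: [0.5322, 0.1588, 0.0495]
orientation: [-1.57, 0.013, -0.016]
ft_force: [-0.1, -0.0, 0.3]
grip_width: 0.0602
```

```bash
python3 - <<'E'
from h import *
s=st(); print(jaw(s))
E
```

```text
t 15.93 p [532.2 158.8  49.5] o [-1.57   0.013 -0.016] F [-0.1 -0.   0.3] g 60.2
-1.0509523362941022
```

{"api": "servo_tool", "payload": {
  "plan": [-1.3,0.6,-6,0,0,0,0,0,-5,0,0,0,0,0,-4,0,0,0,0,0,-2,0,0,0,0,0,0,0,0,0,0,0,0,0,0,0]
}}

```text
time_s: 16.43
ee_pos: [0.5301, 0.1592, 0.0311]
orientation: [-1.571, 0.014, -0.014]
ft_force: [-1.0, -0.0, -0.7]
grip_width: 0.0603
```

{"api": "servo_tool", "payload": {
  "plan": [0,0,-1,0,0,0,0,0,-1,0,0,0,0,0,0,0,0,0]
}}

```text
time_s: 16.68
ee_pos: [0.5304, 0.1593, 0.0305]
orientation: [-1.57, 0.014, -0.014]
ft_force: [-4.4, -1.4, 11.6]
grip_width: 0.0599
```

{"api": "servo_tool", "payload": {
  "plan": [0,0,0.5,0,0,0,0,0,0,0,0,0,0,0,0,0,0,0,0,0,0,0,0,0,0,0,10,0,0,0,0,0,25,0,0,0,0,0,40,0,0,0,0,0,40,0,0,0,0,0,30,0,0,0,0,0,0,0,0,0,0,0,0,0,0,0],
  "fingers": -1
}}

```text
time_s: 17.6
ee_pos: [0.5312, 0.1598, 0.1771]
orientation: [-1.568, 0.011, -0.017]
ft_force: [-0.5, 0.5, -0.9]
grip_width: 0.0855
```

```bash
python3 - <<'E'
from h import *
wristblank(29)
im=cv2.imread('pics/_w.png'); cv2.imwrite('pics/w4.png',cv2.resize(im[80:330,150:430],None,fx=2.2,fy=2.2))
E
```

```text
t 17.6 p [531.2 159.8 177.1] o [-1.568  0.011 -0.017] F [-0.5  0.5 -0.9] g 85.5
finger mid (tool x,y off) -0.2 0.4 jaw -1.0
px [289. 192.] raw [529.8 147.4] corr [530.  146.9] size [183.1 203. ] ang 88.7 z 6.0
```

View pics/w4.png

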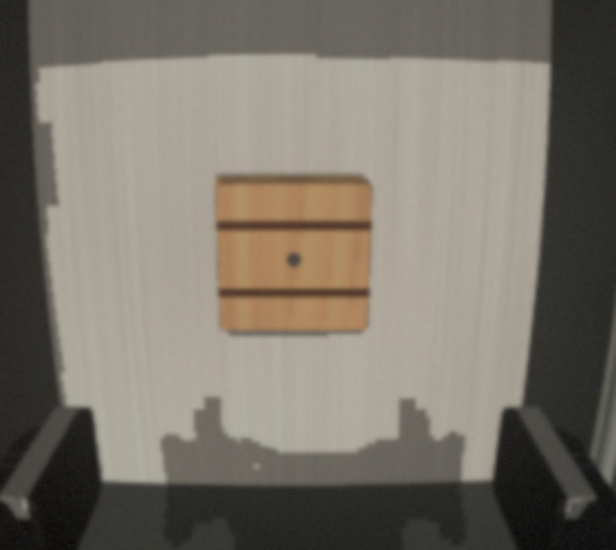

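Blank B lies square on the pad, with its dot at crop (293,259). I'm measuring it so the next one can match it.

```bash
python3 - <<'E'
from h import *
a=cv2.imread('pics/_w.png'); c=ctrl.get_calibration('wrist')
h=cv2.cvtColor(a,cv2.COLOR_BGR2HSV); m=cv2.inRange(h,(5,70,60),(28,255,255)); m[:140]=0;m[250:]=0;m[:,:230]=0;m[:,340:]=0
m=cv2.morphologyEx(m,cv2.MORPH_CLOSE,np.ones((7,7)))
k=max(cv2.findContours(m,0,1)[0],key=cv2.contourArea); q=(plane(k[:,0],.029,c,True)[:,:2]*1000).astype(np.float32)
print(cv2.minAreaRect(q), plane([[283.2,197.7]],.029,c,True)*1000)
b,d,c=snap('top')
for x in blanks(b,d,c): print(x)
E
```

```text
((528.8216552734375, 161.52337646484375), (63.97882080078125, 60.93434524536133), 88.93412780761719) [[528.84712498 159.94355993  29.        ]]
(array([496., 337.]), array([ 272.1, -680.9]), array([144. ,  15.1]), 6.8)
(array([519., 335.]), array([ 279.4, -739.9]), array([ 15.4, 156.5]), 88.9)
(array([369., 269.]), array([ 448.2, -354.2]), array([60.9, 61.1]), 16.5)
(array([173., 237.]), array([531.7, 161.6]), array([66.6, 63.6]), 0.6)
(array([310., 151.]), array([ 756.4, -200.4]), array([56.8, 42.8]), 6.5)
(array([498., 159.]), array([ 737. , -693.7]), array([162.2,  22.4]), 17.3)
(array([92., 57.]), array([1021.,  395.]), array([294.8,  84.7]), 89.7)
(array([321.,  53.]), array([1020.5, -234.7]), array([117. ,  75.2]), 51.5)
(array([422.,  55.]), array([1019.3, -491.3]), array([298.8,  86.4]), 89.7)
```

{"api": "servo_tool", "payload": {
  "plan": [-6,-39,0,0,0,0.025,-7,-41,0,0,0,0.025,-7,-41,0,0,0,0.025,-7,-41,0,0,0,0.025,-7,-41,0,0,0,0.025,-7,-41,0,0,0,0.025,-7,-41,0,0,0,0.025,-7,-41,0,0,0,0.025,-7,-41,0,0,0,0.025,-7,-41,0,0,0,0.025,-7,-41,0,0,0,0.025,-5,-38,0,0,0,0.034]
}}

```text
time_s: 18.7
ee_pos: [0.4471, -0.3296, 0.1732]
orientation: [-1.557, -0.226, 0.231]
ft_force: [0.5, -0.7, -0.4]
grip_width: 0.0855
```

{"api": "servo_tool", "payload": {
  "plan": [-3,-27,-12,0,0,0,0,0,-15,0,0,0,0,0,-10,0,0,0,0,0,0,0,0,0,0,0,0,0,0,0]
}}

```text
time_s: 19.12
ee_pos: [0.4457, -0.3531, 0.1363]
orientation: [-1.556, -0.227, 0.231]
ft_force: [0.1, 0.1, 0.2]
grip_width: 0.0855
```

```bash
python3 -c "
from h import *
wristblank(15)"
```

```text
t 19.12 p [ 445.7 -353.1  136.3] o [-1.556 -0.227  0.231] F [0.1 0.1 0.2] g 85.5
finger mid (tool x,y off) -0.2 0.6 jaw 16.7
px [286. 206.] raw [ 446.6 -353.7] corr [ 446.9 -354.2] size [60.2 60.2] ang 16.8 z 14.8
```

{"api": "servo_tool", "payload": {
  "plan": [1.5,-1,-15,0,0,0,0,0,-15,0,0,0,0,0,-15,0,0,0,0,0,-15,0,0,0,0,0,-15,0,0,0,0,0,-15,0,0,0,0,0,-11,0,0,0,0,0,-9,0,0,0,0,0,-8,0,0,0,0,0,-4,0,0,0,0,0,0,0,0,0]
}}

```text
time_s: 20.08
ee_pos: [0.4474, -0.3554, 0.015]
orientation: [-1.558, -0.228, 0.229]
ft_force: [-0.9, -0.2, -0.4]
grip_width: 0.0851
```

{"api": "servo_tool", "payload": {
  "plan": [0,0,0,0,0,0,0,0,0,0,0,0,0,0,0,0,0,0,0,0,0,0,0,0,0,0,0,0,0,0],
  "fingers": 1
}}

```text
time_s: 20.5
ee_pos: [0.4481, -0.3561, 0.0169]
orientation: [-1.56, -0.229, 0.227]
ft_force: [-0.2, 0.9, 6.7]
grip_width: 0.0602
```

{"api": "servo_tool", "payload": {
  "plan": [0,0,15,0,0,0,0,0,30,0,0,0,0,0,40,0,0,0,0,0,40,0,0,0,0,0,30,0,0,0,0,0,0,0,0,0]
}}

```text
time_s: 21.0
ee_pos: [0.4503, -0.3586, 0.1781]
orientation: [-1.566, -0.236, 0.22]
ft_force: [-0.5, -1.6, -0.1]
grip_width: 0.06
```

```bash
python3 -c "
from h import *
s=st();print(jaw(s))"
```

```text
t 21.0 p [ 450.3 -358.6  178.1] o [-1.566 -0.236  0.22 ] F [-0.5 -1.6 -0.1] g 60.0
16.623334824738176
```

{"api": "servo_tool", "payload": {
  "plan": [5,38,0,0,0,-0.025,6,41,0,0,0,-0.025,6,41,0,0,0,-0.025,6,41,0,0,0,-0.025,6,41,0,0,0,-0.025,6,41,0,0,0,-0.025,6,41,0,0,0,-0.025,6,41,0,0,0,-0.025,6,41,0,0,0,-0.025,6,41,0,0,0,-0.025,6,41,0,0,0,-0.025,6,40,0,0,0,-0.032]
}}

```text
time_s: 22.0
ee_pos: [0.5184, 0.1346, 0.1714]
orientation: [-1.57, 0.013, -0.014]
ft_force: [1.4, 0.0, 0.2]
grip_width: 0.0601
```

{"api": "servo_tool", "payload": {
  "plan": [6,23,-5,0,0,0,3,5,-20,0,0,0,0,0,-25,0,0,0,0,0,-25,0,0,0,0,0,-20,0,0,0,0,0,-10,0,0,0,0,0,0,0,0,0,0,0,0,0,0,0,0,0,0,0,0,0]
}}

```text
time_s: 22.75
ee_pos: [0.5286, 0.1604, 0.0671]
orientation: [-1.57, 0.011, -0.015]
ft_force: [0.4, 0.2, 0.2]
grip_width: 0.06
```

```bash
python3 - <<'E'
from h import *
s=st();print(jaw(s))
a,d,c=snap('wrist','w5.png'); np.savez('w5.npz',a=a,d=d,**c)
E
```

```text
t 22.75 p [528.6 160.4  67.1] o [-1.57   0.011 -0.015] F [0.4 0.2 0.2] g 60.0
-0.9437150587101804
```

View pics/w5.png

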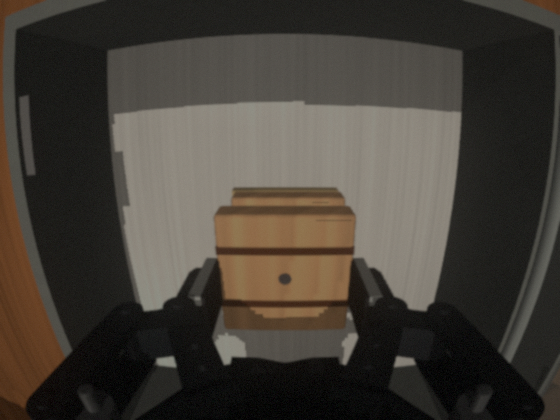

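The held blank's far top edge runs from (216,209) to (355,208), and the lower blank's from (233,194) to (344,194). I'm comparing the two in world coordinates.

```bash
python3 - <<'E'
from h import *
f=np.load('w5.npz'); d=f['d']; P=fcloud(d,f)*1000
for v in range(182,222,2): print(v,[P[v,u].round(1).tolist() for u in (260,300)], f['a'][v,260])
for n,uv,z in (('held',[[217,209],[354,208],[284.5,279]],.065),('low',[[233,194],[344,194]],.029)): print(n,(plane(uv,z,f,True)*1000).round(1).tolist())
for v,r in ((225,range(208,226,1)),(225,range(346,364,1)),(200,range(226,240)),(200,range(336,350))): print(v,r[0],[int(P[v,u,2]) for u in r])
E
```

```text
182 [[514.4, 194.3, 5.3], [538.4, 193.9, 5.5]] [142 136 126]
184 [[514.4, 193.1, 5.7], [538.4, 192.5, 4.7]] [141 134 126]
186 [[514.3, 191.8, 5.2], [538.3, 191.7, 6.4]] [133 126 114]
188 [[514.5, 191.4, 8.4], [538.2, 191.0, 8.7]] [91 80 63]
190 [[514.9, 191.6, 14.1], [537.9, 191.3, 14.6]] [100  85  59]
192 [[515.2, 191.3, 17.5], [537.8, 190.9, 17.7]] [93 74 53]
194 [[515.5, 191.4, 22.5], [537.6, 190.7, 21.5]] [87 67 48]
196 [[515.8, 191.4, 26.5], [537.4, 190.9, 26.4]] [92 70 50]
198 [[515.9, 190.6, 27.7], [537.3, 190.2, 27.6]] [123  94  64]
200 [[515.9, 189.9, 29.3], [537.2, 189.6, 29.5]] [139 105  72]
202 [[515.8, 188.6, 28.6], [537.3, 188.1, 28.2]] [143 108  74]
204 [[515.8, 187.3, 28.2], [537.2, 187.2, 29.1]] [138 107  74]
206 [[517.6, 193.4, 51.9], [536.2, 192.9, 51.1]] [102  77  55]
208 [[518.0, 193.8, 56.2], [535.9, 193.5, 56.0]] [81 62 43]
210 [[518.2, 193.8, 59.0], [535.9, 193.0, 57.5]] [82 62 44]
212 [[518.3, 193.5, 61.1], [535.7, 193.4, 61.8]] [85 64 45]
214 [[518.5, 193.7, 64.5], [535.6, 192.9, 62.8]] [103  79  54]
216 [[518.4, 192.6, 63.8], [535.5, 192.6, 64.7]] [131  99  67]
218 [[518.6, 192.4, 65.7], [535.5, 191.6, 64.4]] [140 107  73]
220 [[518.5, 191.3, 65.3], [535.5, 190.9, 65.0]] [143 112  77]
held [[500.2, 196.5, 65.0], [558.7, 195.9, 65.0], [528.4, 162.2, 65.0]]
low [[501.6, 193.4, 29.0], [560.9, 192.4, 29.0]]
225 208 [5, 4, 6, 5, 5, 6, 64, 65, 65, 64, 64, 64, 64, 64, 64, 65, 64, 64]
225 346 [65, 65, 66, 65, 64, 64, 65, 64, 64, 6, 5, 5, 5, 5, 5, 4, 6, 5]
200 226 [6, 5, 6, 6, 6, 5, 28, 28, 28, 29, 27, 28, 28, 29]
200 336 [28, 28, 29, 27, 29, 29, 28, 27, 29, 6, 5, 4, 6, 5]
```

```bash
python3 - <<'E'
from h import *
f=np.load('w5.npz')
for v,z,l,r in ((225,.0645,213.5,354.5),(235,.0645,0,0),(200,.029,231.5,344.5)):
    if l: q=plane([[l,v],[r,v]],z,f,True)*1000; print(q.round(1).tolist(), q.mean(0), np.degrees(np.arctan2(*(q[1]-q[0])[[1,0]])))
E
```

```text
[[497.9, 189.0, 64.5], [559.4, 187.9, 64.5]] [528.66104037 188.47102538  64.5       ] -1.017164228567857
[[500.5, 190.1, 29.0], [561.3, 189.1, 29.0]] [530.90991712 189.59298376  29.        ] -0.9960461427533933
```

The held blank needs a shift of (+2.2, -2.4) mm. I'm applying it and lowering.

{"api": "servo_tool", "payload": {
  "plan": [2.2,-2.4,-5,0,0,0,0,0,-5,0,0,0,0,0,-5,0,0,0,0,0,-4,0,0,0,0,0,0,0,0,0,0,0,0,0,0,0,0,0,0,0,0,0]
}}

```text
time_s: 23.38
ee_pos: [0.5297, 0.1578, 0.0465]
orientation: [-1.571, 0.013, -0.012]
ft_force: [-0.1, -0.4, -0.9]
grip_width: 0.0597
```

```bash
python3 - <<'E'
from h import *
s=st();print(jaw(s))
a,d,c=snap('wrist','w6.png'); P=fcloud(d,c)*1000
k=(abs(P[...,0]-530)<15)&(P[...,1]>180)&(P[...,1]<200)
for lo,hi in ((17,25),(35,42),(8,13),(32,46)):
    Q=P[k&(P[...,2]>lo)&(P[...,2]<hi)]; print(lo,hi,len(Q),Q[:,1].mean() if len(Q) else '',np.percentile(Q[:,1],[5,95]) if len(Q) else '')
E
```

```text
t 23.38 p [529.7 157.8  46.5] o [-1.571  0.013 -0.012] F [-0.1 -0.4 -0.9] g 59.7
-0.9239506365131747
17 25 266 191.02866621639456 [190.62622206 191.42008672]
35 42 329 190.90875962014178 [190.51042474 191.2872552 ]
8 13 148 191.18657929040697 [190.66041564 191.60712266]
32 46 2226 186.8950651926498 [180.75152329 191.11420067]
```

{"api": "servo_tool", "payload": {
  "plan": [1,0,0,0,0,0,0,0,0,0,0,0,0,0,0,0,0,0]
}}

```text
time_s: 23.68
ee_pos: [0.5309, 0.158, 0.0467]
orientation: [-1.571, 0.012, -0.013]
ft_force: [0.1, -0.5, 0.5]
grip_width: 0.0597
```

```bash
python3 - <<'E'
from h import *
s=st()
a,d,c=snap('wrist','w7.png'); P=fcloud(d,c)*1000
for lo,hi in ((17,28),(33,44)):
    k=(P[...,1]>186)&(P[...,1]<192)&(P[...,2]>lo)&(P[...,2]<hi)&(abs(P[...,0]-530)<40); Q=P[k]; print(Q[:,0].min(),Q[:,0].max(),np.percentile(Q[:,0],[1,99]).mean())
E
```

```text
t 23.68 p [530.9 158.   46.7] o [-1.571  0.012 -0.013] F [ 0.1 -0.5  0.5] g 59.7
500.06750836719016 561.0093829098483 530.6388419552146
500.4783452309774 561.9375563043654 531.176657355659
```

Aligned within 0.6 mm. I'm lowering to contact and releasing.

{"api": "servo_tool", "payload": {
  "plan": [-0.5,0,-1,0,0,0,0,0,-1,0,0,0,0,0,0,0,0,0,0,0,0,0,0,0]
}}

```text
time_s: 24.07
ee_pos: [0.5306, 0.158, 0.0458]
orientation: [-1.57, 0.012, -0.013]
ft_force: [-2.8, -0.4, 11.1]
grip_width: 0.0598
```

{"api": "servo_tool", "payload": {
  "plan": [0,0,0,0,0,0,0,0,0,0,0,0,0,0,0,0,0,0,0,0,0,0,0,0,0,0,10,0,0,0,0,0,25,0,0,0,0,0,40,0,0,0,0,0,40,0,0,0,0,0,20,0,0,0,0,0,0,0,0,0,0,0,0,0,0,0],
  "fingers": -1
}}

```text
time_s: 24.98
ee_pos: [0.5309, 0.1583, 0.1813]
orientation: [-1.569, 0.011, -0.014]
ft_force: [-0.5, -0.0, 0.4]
grip_width: 0.0857
```

```bash
python3 - <<'E'
from h import *
s=st()
a,d,c=snap('wrist','w8.png'); P=fcloud(d,c)*1000
for lo,hi in ((16,27),(31,42)):
    k=(abs(P[...,0]-530)<40)&(abs(P[...,1]-160)<36)&(P[...,2]>lo)&(P[...,2]<hi); Q=P[k]; y=Q[Q[:,1]>185]; print(lo,len(Q),'xmid',np.percentile(Q[:,0],[.5,99.5]).mean(),np.percentile(Q[:,0],[.5,99.5]),'far y',np.median(y[:,1]))
k=(abs(P[...,0]-530)<26)&(abs(P[...,1]-160)<24); print('top z',np.median(P[k][:,2]))
E
```

```text
t 24.98 p [530.9 158.3 181.3] o [-1.569  0.011 -0.014] F [-0.5 -0.   0.4] g 85.7
16 137 xmid 531.150138676274 [501.552917   560.74736035] far y 191.10793513016003
31 174 xmid 530.8086842932131 [499.4511145  562.16625409] far y 191.18322733890764
top z 253.66499532045
```

View pics/w8.png

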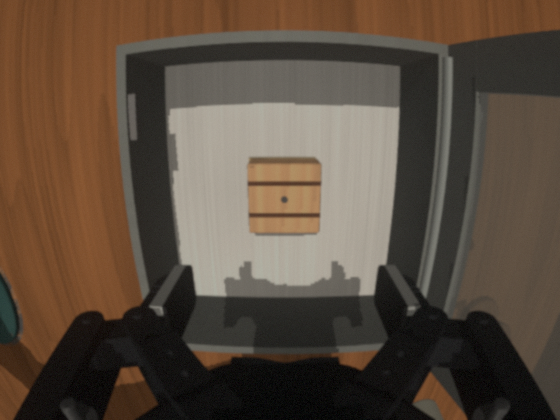

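The pile is square, with the top face at px (248–321, 158–233) and the layers within 0.5 mm of each other. I'm going back to the handle.

{"api": "servo_tool", "payload": {
  "plan": [0,0,40,0,0,0,0,0,40,0,0,0,0,0,40,0,0,0,0,-8,40,0,0,0,15,-8,20,0,0,0,35,-8,0,0,0,0,35,-8,0,0,0,0,35,-8,0,0,0,0,35,-8,0,0,0,0,35,-2,0,0,0,0,31,0,0,0,0,0,0,0,0,0,0,0],
  "fingers": 0.45
}}

```text
time_s: 26.03
ee_pos: [0.7546, 0.1068, 0.3532]
orientation: [-1.575, 0.018, -0.01]
ft_force: [-0.4, -0.6, -1.0]
grip_width: 0.0232
```

{"api": "servo_tool", "payload": {
  "plan": [0,0,0,0,0,0,0,0,0,0,0,0]
}}

```text
time_s: 26.2
ee_pos: [0.7507, 0.1075, 0.3575]
orientation: [-1.572, 0.016, -0.01]
ft_force: [-0.6, 0.5, 0.6]
grip_width: 0.0235
```

```bash
python3 - <<'E'
from h import *
s=st(); print(jaw(s))
a,d,c=snap('wrist','w9.png'); P=fcloud(d,c)*1000
k=(P[...,2]>278)&(P[...,2]<300)&(abs(P[...,0]-752)<30)&(abs(P[...,1]-108)<60); Q=P[k]; print(len(Q),np.median(Q,0),Q.min(0),Q.max(0))
E
```

```text
t 26.2 p [750.7 107.5 357.5] o [-1.572  0.016 -0.01 ] F [-0.6  0.5  0.6] g 23.5
-0.9703114752671209
3172 [746.53686494 120.28273114 293.57032049] [722.02631292  61.37996476 281.87325832] [754.99170116 152.22233313 299.42541313]
```

View pics/w9.png

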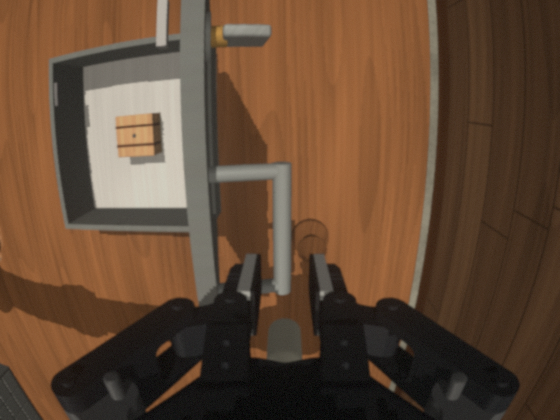

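The bar, at u 275–291, lies between the fingers. I'm descending and pinching it.

{"api": "servo_tool", "payload": {
  "plan": [-1,0,-15,0,0,0,0,0,-15,0,0,0,0,0,-15,0,0,0,0,0,-15,0,0,0,0,0,-10,0,0,0,0,0,-4,0,0,0,0,0,0,0,0,0]
}}

```text
time_s: 26.83
ee_pos: [0.7519, 0.1088, 0.2907]
orientation: [-1.568, 0.005, -0.018]
ft_force: [3.3, 0.9, 10.5]
grip_width: 0.0235
```

{"api": "servo_tool", "payload": {
  "plan": [0,0,0,0,0,0,0,0,0,0,0,0,0,0,0,0,0,0,0,0,0,0,0,0],
  "fingers": 1
}}

```text
time_s: 27.17
ee_pos: [0.7513, 0.1085, 0.2895]
orientation: [-1.569, 0.007, -0.017]
ft_force: [0.9, 1.1, 8.7]
grip_width: 0.0096
```

```bash
python3 arc.py 1.8 1.0 12; python3 arc.py 1.0 0.3 12; python3 arc.py 0.3 0 12
```

```text
[[-13.3, 0.2, 6.5], [-13.7, 0.2, 5.6], [-14.1, 0.3, 4.7], [-14.3, 0.3, 3.7], [-14.6, 0.3, 2.8], [-14.7, 0.3, 1.8], [-14.8, 0.3, 0.8], [-14.8, 0.3, -0.2], [-14.8, 0.3, -1.2], [-14.7, 0.3, -2.1], [-14.5, 0.3, -3.1], [-14.3, 0.3, -4.1]] [581.8 108.7 301.7]
[[-12.2, 0.2, -4.3], [-12.0, 0.2, -5.0], [-11.6, 0.2, -5.7], [-11.3, 0.2, -6.4], [-10.9, 0.2, -7.0], [-10.5, 0.2, -7.7], [-10.0, 0.2, -8.3], [-9.5, 0.2, -8.8], [-9.0, 0.2, -9.4], [-8.4, 0.2, -9.9], [-7.8, 0.1, -10.4], [-7.2, 0.1, -10.8]] [461.4 110.9 208. ]
[[-2.9, 0.1, -4.8], [-2.8, 0.0, -4.8], [-2.6, 0.0, -4.9], [-2.5, 0.0, -5.0], [-2.4, 0.0, -5.0], [-2.3, 0.0, -5.1], [-2.1, 0.0, -5.1], [-2.0, 0.0, -5.2], [-1.9, 0.0, -5.2], [-1.8, 0.0, -5.3], [-1.6, 0.0, -5.3], [-1.5, 0.0, -5.4]] [435.  111.4 147. ]
```

{"api": "servo_tool", "payload": {
  "plan": [0,0,6,0,0,0,-13.3,0.2,6.5,0,0,0,-13.7,0.2,5.6,0,0,0,-14.1,0.3,4.7,0,0,0,-14.3,0.3,3.7,0,0,0,-14.6,0.3,2.8,0,0,0]
}}

```text
time_s: 27.67
ee_pos: [0.68, 0.1097, 0.3145]
orientation: [-1.571, 0.011, -0.014]
ft_force: [6.8, 1.2, -4.5]
grip_width: 0.0097
```

{"api": "servo_tool", "payload": {
  "plan": [-14.7,0.3,0.8,0,0,0,-14.8,0.3,-0.2,0,0,0,-14.8,0.3,-1.2,0,0,0,-14.8,0.3,-2.2,0,0,0,-14.7,0.3,-2.6,0,0,0,-14.5,0.3,-3.1,0,0,0,-14.3,0.3,-4.1,0,0,0]
}}

```text
time_s: 28.25
ee_pos: [0.5794, 0.1114, 0.3057]
orientation: [-1.568, 0.006, -0.019]
ft_force: [3.1, -0.6, 7.6]
grip_width: 0.0094
```

```bash
python3 - <<'E'
from h import *
s=st(); x=s['ee_pos'][0]*1000; t=np.linspace(0,1.8,1801); X=650-215*np.cos(t)+57*np.sin(t); i=abs(X-x).argmin(); print(t[i], 90+215*np.sin(t[i])+57*np.cos(t[i]))
E
```

```text
t 28.25 p [579.4 111.4 305.7] o [-1.568  0.006 -0.019] F [ 3.1 -0.6  7.6] g 9.4
0.988 300.8798558258516
```

{"api": "servo_tool", "payload": {
  "plan": [-12.2,0.2,-4.8,0,0,0,-12,0.2,-5.5,0,0,0,-11.6,0.2,-6.2,0,0,0,-11.3,0.2,-6.8,0,0,0,-10.9,0.2,-7,0,0,0,-10.5,0.2,-7.7,0,0,0,-10,0.2,-8.3,0,0,0,-9.5,0.2,-8.8,0,0,0,-9,0.2,-9.4,0,0,0,-8.4,0.2,-9.9,0,0,0,-7.8,0.1,-10.4,0,0,0,-7.2,0.1,-10.8,0,0,0]
}}

```text
time_s: 29.25
ee_pos: [0.4577, 0.1134, 0.2075]
orientation: [-1.569, 0.01, -0.015]
ft_force: [3.3, -1.9, 2.2]
grip_width: 0.0097
```

{"api": "servo_tool", "payload": {
  "plan": [-2.9,0.1,-4.8,0,0,0,-2.8,0,-4.8,0,0,0,-2.6,0,-4.9,0,0,0,-2.5,0,-5,0,0,0,-2.4,0,-5,0,0,0,-2.3,0,-5.1,0,0,0,-2.1,0,-5.1,0,0,0,-2,0,-5.2,0,0,0,-1.9,0,-5.2,0,0,0]
}}

```text
time_s: 30.0
ee_pos: [0.4367, 0.1138, 0.1615]
orientation: [-1.571, 0.011, -0.015]
ft_force: [3.5, -0.4, 2.8]
grip_width: 0.0092
```

```bash
python3 - <<'E'
from h import *
s=st(); x=s['ee_pos'][0]*1000; t=np.linspace(0,1.8,1801); X=650-215*np.cos(t)+57*np.sin(t); i=abs(X-x).argmin(); print(t[i], 90+215*np.sin(t[i])+57*np.cos(t[i]))
E
```

```text
t 30.0 p [436.7 113.8 161.5] o [-1.571  0.011 -0.015] F [ 3.5 -0.4  2.8] g 9.2
0.028 152.9968708772712
```

{"api": "servo_tool", "payload": {
  "plan": [-1.5,0,-5,0,0,0,-1,0,-5,0,0,0,0,0,0,0,0,0]
}}

```text
time_s: 30.25
ee_pos: [0.4332, 0.1138, 0.1506]
orientation: [-1.571, 0.012, -0.013]
ft_force: [7.1, 1.2, -8.5]
grip_width: 0.0092
```

{"api": "servo_tool", "payload": {
  "plan": [0,0,-3,0,0,0,0,0,-2,0,0,0,0,0,0,0,0,0]
}}

```text
time_s: 30.5
ee_pos: [0.433, 0.1139, 0.1488]
orientation: [-1.568, 0.016, -0.01]
ft_force: [-8.1, -2.0, 38.6]
grip_width: 0.009
```

The panel has met its stop with 39 N under the fingers. I'm releasing and going over the key.

{"api": "servo_tool", "payload": {
  "plan": [0,0,2,0,0,0,0,0,0,0,0,0,0,0,0,0,0,0,0,0,0,0,0,0,0,0,10,0,0,0,0,0,25,0,0,0,0,0,25,0,0,0],
  "fingers": 0
}}

```text
time_s: 31.08
ee_pos: [0.4322, 0.1128, 0.2089]
orientation: [-1.574, 0.016, -0.011]
ft_force: [0.7, 1.2, 0.3]
grip_width: 0.0427
```

{"api": "servo_tool", "payload": {
  "plan": [1,10,0,0,0,-0.12,1,10,0,0,0,-0.12,1,10,0,0,0,-0.12,1,10,0,0,0,-0.12,1,10,0,0,0,-0.12,1,10,0,0,0,-0.12,1,10,0,0,0,-0.12,1,10,0,0,0,-0.12,1,10,0,0,0,-0.12,1,10,0,0,0,-0.12,1,10,0,0,0,-0.12,1,10,0,0,0,-0.12]
}}

```text
time_s: 32.08
ee_pos: [0.4449, 0.2341, 0.209]
orientation: [-1.26, 1.129, -1.128]
ft_force: [0.4, -0.0, -0.1]
grip_width: 0.0426
```

{"api": "servo_tool", "payload": {
  "plan": [1,2,0,0,0,-0.12,0,0,0,0,0,-0.01,0,0,0,0,0,0,0,0,0,0,0,0]
}}

```text
time_s: 32.42
ee_pos: [0.446, 0.2352, 0.2087]
orientation: [-1.204, 1.219, -1.219]
ft_force: [-0.0, 0.6, 0.6]
grip_width: 0.0428
```

```bash
python3 - <<'E'
from h import *
s=st(); print(jaw(s))
a,d,c=snap('wrist','w10.png'); P=fcloud(d,c)*1000
k=(P[...,2]>134)&(P[...,2]<146)&(abs(P[...,0]-447)<35)&(abs(P[...,1]-236)<35); Q=P[k]; print(len(Q),np.median(Q,0),Q.min(0),Q.max(0))
r=cv2.minAreaRect(Q[:,:2].astype(np.float32)); print(r)
k=(abs(P[...,2]-102)<15)&(P[...,0]>415)&(P[...,0]<640)&(P[...,1]>60)&(P[...,1]<285); Q=P[k]; A=np.c_[Q[:,:2]-[531,160],np.ones(len(Q))]; print('panel plane',np.linalg.lstsq(A,Q[:,2],rcond=None)[0])
E
```

```text
t 32.42 p [446.  235.2 208.7] o [-1.204  1.219 -1.219] F [-0.   0.6  0.6] g 42.8
-90.73379517277549
590 [446.46545029 236.5655251  139.37911411] [428.11993401 232.85700685 134.00752602] [462.34976595 240.6214873  141.51930897]
((445.2406311035156, 236.58807373046875), (7.417779922485352, 34.206851959228516), 88.84628295898438)
panel plane [-2.26926176e-02  6.56535814e-03  9.90817194e+01]
```

View pics/w10.png

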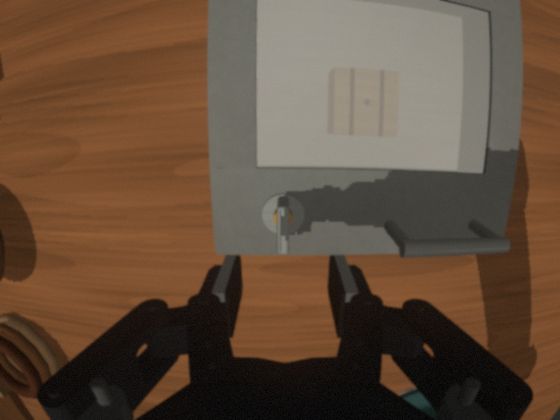

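The panel is shut, with the pile seen through the window at (363,102). The key bow runs from (283,203) to (283,252), between the fingers. I'm pinching the key.

{"api": "servo_tool", "payload": {
  "plan": [0,1.2,-10,0,0,0,0,0,-12,0,0,0,0,0,-12,0,0,0,0,0,-12,0,0,0,0,0,-12,0,0,0,0,0,-12,0,0,0,0,0,-8,0,0,0,0,0,0,0,0,0]
}}

```text
time_s: 33.13
ee_pos: [0.4454, 0.236, 0.1287]
orientation: [-1.205, 1.221, -1.221]
ft_force: [-0.4, 0.3, -0.0]
grip_width: 0.0428
```

{"api": "servo_tool", "payload": {
  "plan": [0,0,0,0,0,0,0,0,0,0,0,0,0,0,0,0,0,0,0,0,0,0,0,0,0,0,0,0,0,0],
  "fingers": 1
}}

```text
time_s: 33.55
ee_pos: [0.4468, 0.2367, 0.1314]
orientation: [-1.201, 1.22, -1.221]
ft_force: [-0.9, -1.0, 5.0]
grip_width: 0.0064
```

{"api": "servo_tool", "payload": {
  "plan": [0,0,0,0,0,0.12,0,0,0,0,0,0.12,0,0,0,0,0,0.12,0,0,0,0,0,0.12,0,0,0,0,0,0.12,0,0,0,0,0,0.12,0,0,0,0,0,0.12,0,0,0,0,0,0.12,0,0,0,0,0,0.12,0,0,0,0,0,0.12,0,0,0,0,0,0.12,0,0,0,0,0,0.12]
}}

```text
time_s: 34.55
ee_pos: [0.4454, 0.2383, 0.1313]
orientation: [-1.566, 0.111, -0.108]
ft_force: [-4.0, 2.5, 5.8]
grip_width: 0.0067
```

```bash
python3 - <<'E'
from h import *
s=st(); print(jaw(s), np.round(s['torque'],2))
E
```

```text
t 34.55 p [445.4 238.3 131.3] o [-1.566  0.111 -0.108] F [-4.   2.5  5.8] g 6.7
-7.983739028613425 [ 0.42  0.94 -0.13]
```

Another 0.12 rad or so should reach the locked stop. I'm going slightly past it and watching the torque.

{"api": "servo_tool", "payload": {
  "plan": [0,0,0,0,0,0.06,0,0,0,0,0,0.06,0,0,0,0,0,0.025,0,0,0,0,0,0,0,0,0,0,0,0]
}}

```text
time_s: 34.97
ee_pos: [0.4452, 0.2383, 0.1313]
orientation: [-1.568, 0.003, 0.001]
ft_force: [-5.0, 3.2, 6.5]
grip_width: 0.0071
```

```bash
python3 - <<'E'
from h import *
s=st(); print(jaw(s), np.round(s['torque'],2))
E
```

```text
t 34.97 p [445.2 238.3 131.3] o [-1.568e+00  3.000e-03  1.000e-03] F [-5.   3.2  6.5] g 7.1
-0.07069061160970107 [ 0.47  1.04 -0.28]
```

{"api": "servo_tool", "payload": {
  "plan": [0,0,0,0,0,0,0,0,0,0,0,0,0,0,0,0,0,0,0,0,0,0,0,0,0,0,10,0,0,0,0,0,25,0,0,0,0,0,30,0,0,0,0,0,20,0,0,0,0,0,0,0,0,0,0,0,0,0,0,0],
  "fingers": 0
}}

```text
time_s: 35.8
ee_pos: [0.447, 0.2372, 0.2172]
orientation: [-1.568, -0.001, -0.003]
ft_force: [-0.3, 0.6, -1.2]
grip_width: 0.0425
```

```bash
python3 - <<'E'
from h import *
s=st()
a,d,c=snap('wrist','w11.png'); P=fcloud(d,c)*1000
k=(P[...,2]>134)&(P[...,2]<146)&(abs(P[...,0]-447)<35)&(abs(P[...,1]-236)<35); print('key',cv2.minAreaRect(P[k][:,:2].astype(np.float32)))
k=(abs(P[...,2]-102)<10)&(P[...,0]>415)&(P[...,0]<640)&(P[...,1]>255)&(P[...,1]<284); Q=P[k]; print('panel side strip',np.polyfit(Q[:,0]-531,Q[:,2],1))
k=(abs(P[...,2]-102)<10)&(P[...,0]>415)&(P[...,0]<428)&(P[...,1]>150)&(P[...,1]<284); print('free edge z',np.median(P[k][:,2]))
E
```

```text
t 35.8 p [447.  237.2 217.2] o [-1.568e+00 -1.000e-03 -3.000e-03] F [-0.3  0.6 -1.2] g 42.5
key ((444.9429626464844, 237.00669860839844), (33.56675720214844, 7.604184150695801), 89.61031341552734)
panel side strip [6.38945001e-04 1.01869073e+02]
free edge z 101.87443609635007
```

{"api": "servo_tool", "payload": {
  "plan": [-10,40,10,0,0,0,-10,40,10,0,0,0,-10,40,10,0,0,0,-10,40,0,0,0,0,-10,40,0,0,0,0,-10,40,0,0,0,0,-10,40,0,0,0,0,0,0,0,0,0,0,0,0,0,0,0,0]
}}

```text
time_s: 36.6
ee_pos: [0.3744, 0.5166, 0.2426]
orientation: [-1.574, -0.002, 0.005]
ft_force: [0.7, -1.2, 0.3]
grip_width: 0.043
```

```bash
python3 - <<'E'
from h import *
s=st()
a,d,c=snap('top'); b,_,_=snap('scene')
P=cloud(d,c)*1000
k=(abs(P[...,2]-102)<12)&(P[...,1]>270)&(P[...,1]<286)&(P[...,0]>415)&(P[...,0]<645); Q=P[k]; print('top: side strip',len(Q),np.polyfit(Q[:,0]-531,Q[:,2],1))
print(plane([[175,230]],.044,c)*1000)
im=np.hstack([cv2.resize(a[100:310,100:450],None,fx=1.6,fy=1.6),]); im2=cv2.resize(b[110:330,100:500],None,fx=1.4,fy=1.4)
cv2.imwrite('pics/end.png',np.vstack([im[:,:560],im2])[:600,:,::-1])
E
```

```text
t 36.6 p [374.4 516.6 242.6] o [-1.574 -0.002  0.005] F [ 0.7 -1.2  0.3] g 43.0
top: side strip 607 [9.04640601e-04 1.01344769e+02]
[[548.6126331  149.40326405  44.        ]]
```

View pics/end.png

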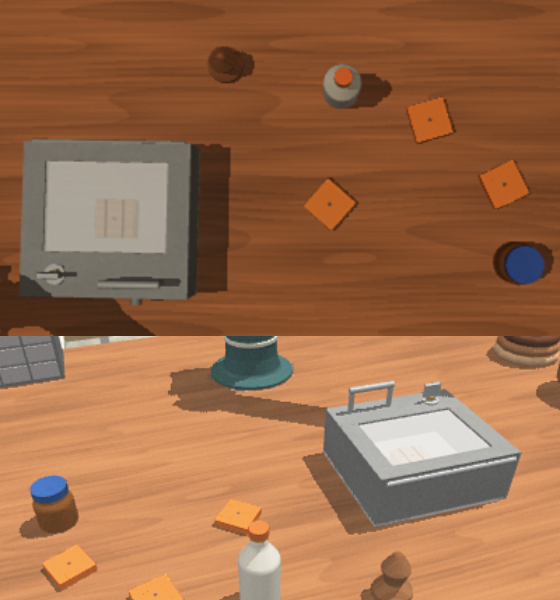

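The end view shows the panel flat (z 102 mm, no slope), the key along the box's x, the pile seen through the window at (117,218), no pale blanks left on the bench, and the bystanders where they stood.

```bash
python3 -c "
from bench import ctrl
ctrl.sign_off()"
```

```text
the job is handed in; nothing more can be done
```

The job is done and handed in at about 37 s of robot time. I turned the key a quarter turn to its stop and swung the panel to its open stop, about 1.8 rad. I stacked the two pale striped blanks on the pad, shut the panel and turned the key back to its locked stop. The three orange squares are not blanks, so I left them where they lay.

**Last checks:**
- **Pile:** the two layers are within 0.5 mm of each other and of the pad's far side, turned to match the box. I measured this before shutting the panel; afterwards the pile still looked square through the window.
- **Panel:** it lies flat, with the upper face at 101.9 mm and no slope.
- **Key:** it is within about 0.01 rad of the locked direction.
- **Bench:** no blanks are left on it, and the glue bottle, jar and finial look unmoved. The gripper is clear of everything.

**What disagreed or went roughly:**
- **Wrist camera:** my first reading was about 8 mm off, because I used a calibration taken after the picture. The top view and later wrist readings agreed to about 1–2 mm.
- **Second handle grasp:** the gripper touched something with about 10 N, so I pinched the bar a few millimetres lower on the fingers. It held.
- **Shutting the panel:** at the stop the reading on the fingers reached 39 N, just under the 40 N limit for the arm and gripper body.

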